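Open the iris damper to the set mark and start the dust extraction

ROBOT

A 7-joint arm with a two-finger parallel gripper is mounted at the origin on the work surface. World frame = base frame: x ahead of the robot, y to its left, z up, the work surface at z = 0. Lengths are in m, angles in rad, forces in N, time in s.
With the tool pointing down it reaches from about 0.425 to 0.925 m from the base axis. Payload 6.8 kg.
Tool frame: the origin (TCP) lies on the mounting face of the last link; the fingertips stand 173 mm ahead of it and the grasp point (between the pads) lies 155 mm ahead of it; z points along the fingers, y is the line along which they close (so a half turn about z gives the same grasp; the last joint's range is limited). The gripper opens to 85 mm and grips with 20 to 120 N. Pads are 22 mm wide; open, the fingers measure 114 mm over their backs; the gripper's body (76 mm by 85 mm) begins 54 mm behind the grasp point. The pads swing forward as they close: fully open they stand 13 mm farther back than shut.
Start: joints at [-0.108, 0.477, 0.022, 1.555, -0.011, 1.109, -0.083], TCP at [0.675, 0, 0.405] pointing down, gripper open.
Joint ranges: [-2.96, 2.96], [-0.34, 2.1], [-1.41, 1.46], [0.24, 2.44], [-1.37, 4.51], [0.17, 1.92], [-2.96, 2.96]. Speed limits (rad/s): [2.39, 2.39, 3.14, 3.14, 3.14, 3.14, 3.14].

INTERFACE

Orientations are given as a rotation vector (axis times angle).
In Python, from bench import r gives the robot as it stands.
- The arm moves only by the tool arm_command, never from a script. Its argument "plan" is a list of rows, each an object of numbers: "claw": the closure, from 0 (fully open) to 1 (shut); "tx", "ty", "tz": the shift along the tool's x, y, z in m; "ax", "ay", "az": the turn, a rotation vector about the tool's x, y, z in degrees. A call has exactly 10 rows; each row shifts and turns the commanded pose from where the row before left it, along the tool's axes as they then stand; what a row does not reach is not made up. A row lasts 1/12 s, in which the tool goes at most 41.7 mm and 7.16 degrees, less where a joint would pass 70% of its speed; a pose out of reach is approached as far as the arm can. A call is refused whole if a number of a shift passes 0.0417 or a number of a turn 7.16, either way. A call with a gripper value outside its range is refused whole. The fingers move at their own pace and stop on an object; "squeeze" is the grip in N (left out, the last holds). Time passes only in rows, so rows that do not move let the fingers close, or fill a call up. It gives the time, the measured TCP pose, the force, the opening and the grip force at its end, in the units of the state.
- r.get_obs(): the state, without advancing time (a new reading comes with each control period).
- r.grab_frame(name): name is "scene" or "side" or "wrist"; returns the picture (480x640x3 uint8, red, green, blue); there is no depth.
- r.camera_model(name): a dict with "fx", "fy", "cx", "cy" (pixels), "position" and "orientation" of the camera in the world; the wrist camera has in their place "tool_from_camera" (4x4, takes a point from camera to tool coordinates, whose origin is the TCP and whose axes are the flange's). Camera axes: x right, y up, looking along -z (the intrinsics and any distortion apply to the point x, -y, -z); pixel columns grow to the right and rows downward; lengths in m; the calibration is good to about 2 mm. A picture is of the moment at which its call begins: read the wrist's pose just before it. camera_model takes no time and is no camera call.
- r.hand_in(): hands the job in; it is judged then, once.
Trained networks look in the newest picture that a camera, given by its name, has taken for a name from the list of things; names that differ only in an ending like _2 or _b are one class to them, and where a whole thing is asked for, a point or a joint stands for the part that bears it (a point fixed in the world has none). Each returns a list of dicts, best first, with "confidence" (0 to 1); they miss things now and then, are a little off and sometimes report something else, mostly with a low value. They report only what shows in the picture. A call takes as long as a camera call.
- r.boxes_of(target, camera): "location" ([x, y, z] in m, in the coordinates of the camera as it stood for that picture, good to about 4 mm: the middle of the surface that is visible of it).
- r.tip_of(target, camera): "location" ([x, y, z] in m, in the coordinates of the camera as it stood for that picture, good to about 4 mm: a listed point, or the origin of a listed thing).
The state is a dict: "clock": time; "joints": joint angles; "qvel": joint speeds; "tau": joint torques, N m; "tcp_pos": TCP position; "orientation": TCP orientation; "contact_force": force on the tool from outside, world axes, zero at the start; "moment": the same for the moment, N m; "grip_width": finger opening in m; "gripper_force": force on a finger pad.
Only numpy, scipy, OpenCV 4.12 (cv2) and the standard library are available. Lean on these libraries where they do the work, as an engineer would, in place of code of your own. Each camera call takes 0.05 s, during which the arm holds its last target. There are 200 camera calls.

TASK

Get the dust extraction ready for sanding: with the fingertips, push the lever of the bench inlet's iris damper round until its red pointer lines up with the green clip on the scale, and only then press the green start button of the fan fully in. Only push, with the fingers to one side of the knob, never take it between them; leave the green clip where it is set, keep off the red stop button and leave everything else on the bench where it lies.

Things in the scene. Friction and masses are not known exactly. Their poses are not given: they have to be found in the camera images.
- damper: Fixed round bench dust inlet with iris damper: grey flange 224 mm across, aluminium scale plate 214 mm across, its top 38 mm above the bench, wire guard in the middle. A dark knurled ring (168 mm across, top at 46 mm) turns on it about the vertical axis through the origin (on the axis, at bench height, z up). The scale of 13 black marks lies on the -x side, 51.6 deg either way of -x.
- ring (a joint): Angle of ring and lever, rad: 0 = shut, 1.8 = fully open, growing counterclockwise seen from above. In the damper's frame the lever points along the direction pi - 0.9 + value. It stays where it is left (dry friction about 0.6 N m, some 4 to 5 N at the knob; no spring, no coasting). Starts nearly shut; the clip always lies further open.
- lever_knob (a point): Middle (72 mm above the bench) of the upright black knob on the lever, 140 mm from the damper's axis: 18 mm across from 57 to 86 mm height, on a 12 mm neck. Under it the steel lever arm (14 to 30 mm wide, 43 to 48 mm above the bench) runs from the ring out to 153 mm from the axis, with an open window over the scale. Its x axis points outward along the lever.
- pointer_tip (a point): Outer tip of the red pointer needle in the lever's window, on the lever's centre line, 100 mm from the damper's axis, 46 mm above the bench.
- green_clip (a point): Green set clip on the rim of the scale plate, 12 mm wide with a white centre line, from 99 to 113 mm from the damper's axis, top 41 mm above the bench; the point is the inner end of the white line, 100 mm from the axis. It can be slid along the rim but must stay; the lever passes 2 mm above it.
- station: Fixed push-button station of the fan: grey and white box 124 mm (along its x) by 70 mm, 55 mm high, lying on the bench. Origin: centre of the underside. The green start button is at x = +28 mm, the red stop button at x = -28 mm of its frame.
- start_button_top (a point): Centre of the top face of the green start button (28 mm across, black bezel 44 mm across), 77 mm above the bench when out. Its z axis is up.
- start_button (a joint): How far the green start button is pressed, m: 0 = out, 0.006 = fully in (about 5 N); springs back.
- stop_button_top (a point): Centre of the top face of the red stop button, same size and height; not to be pressed.
- stop_button (a joint): How far the red stop button is pressed, m: 0 = out, 0.006 = fully in.
- brush_block: Fixed wooden block 140 x 80 x 35 mm with upright paint brushes reaching up to 200 mm above the bench; origin centre of underside. It and the station change sides (left, right) between starts.
- green_jar: Loose capped jar of green paint, 60 mm across, 85 mm high, in front of the lever; origin centre of underside. Leave.
- house_blank: Loose flat plywood house, about 96 x 64 x 8 mm, lying in front of the lever; origin on its underside. Leave.
- sanding_block: Loose cork sanding block 95 x 58 x 31 mm beside the damper; origin centre of underside. Leave.
- loose_brush: Loose paint brush lying beside the damper, 168 mm long along its x, 8 mm thick; origin on its underside near the middle. Leave.
- flower_figure: Loose wooden flower figure standing behind the damper, foot 36 x 80 mm, 114 mm high; origin centre of underside. Leave.
- water_jar: Loose brown open jar, 68 mm across, 95 mm high; origin centre of underside. Leave.
- mug: Loose blue mug, 80 mm across, 90 mm high; origin centre of underside. Leave.

How it is judged:
On the way, in this order (a step that is already met when the one before it is completed fails the run):
1. the lever is pushed until the red pointer lines up with the green clip, start button still out (horizontal distance between pointer_tip and green_clip below 0.005 m and value of joint start_button below 0.002 m), for 0.3 s.
2. the green start button is pressed fully in (horizontal distance between pointer_tip and green_clip below 0.005 m and value of joint start_button above 0.0045 m), for 0.05 s.
At the end, for the whole second after the job is handed in: The pointer tip is within 5 mm of the clip's white line (about 3 deg), after the start button was pressed in at least 4.5 of its 6 mm and let go; the clip was moved less than 4 mm, the stop button is out, and every loose thing is upright within 25 mm of where it began (all of step 1 and distance of green_clip from where it was at the start of the episode below 0.004 m and value of joint stop_button below 0.002 m and distance of each of green_jar, house_blank, sanding_block, loose_brush, flower_figure, water_jar, mug from where it was at the start of the episode below 0.025 m and angle between each of green_jar, house_blank, sanding_block, loose_brush, flower_figure, water_jar, mug's own z axis and vertical below 0.3 rad); the robot touches nothing.
It fails at once if the lever's knob is taken between the fingers (horizontal distance between the grasp point and lever_knob below 0.008 m and z of the grasp point in the frame of lever_knob below 0.03 m).
It fails at once if the fan is started with the damper not set to the clip (value of joint start_button above 0.003 m and horizontal distance between pointer_tip and green_clip above 0.007 m).
It fails at once if the red stop button is pressed (value of joint stop_button above 0.003 m).
It fails at once if the green clip is shifted (distance of green_clip from where it was at the start of the episode above 0.004 m).
It fails at once if a loose thing is knocked, carried or lifted (distance of any of green_jar, house_blank, sanding_block, loose_brush, flower_figure, water_jar, mug from where it was at the start of the episode above 0.025 m).
It also fails if it takes over 58 s, if anything falls off the work surface, if the arm or the gripper's body presses on something with over 40 N, if the wrist force passes 120 N, or if a joint passes its speed limit or range.

## Working session

There is one attempt and no reset: what is moved stays moved. The work goes in short steps, Python scripts to look and compute and a tool call to move; the robot and the scene stay as the last step left them, time stands still between calls to the robot, and variables do not carry over. Pictures are saved under pics/ and viewed, at most 10 in all, crops included, and the job is handed in when it is done.

Besides the shell and the picture viewer there is one more tool, called after ">>>" as name(argument=value, ...), one argument or row to a line, values as JSON. arm_command: Moves the arm, as the interface text tells. Its arguments: {"type":"object","properties":{"plan":{"type":"array","items":{"type":"object","properties":{"claw":{"type":"number"},"tx":{"type":"number"},"ty":{"type":"number"},"tz":{"type":"number"},"ax":{"type":"number"},"ay":{"type":"number"},"az":{"type":"number"}}}},"squeeze":{"type":"number"}},"required":["plan"]}

```bash
mkdir -p pics; cat > h.py <<'E'
import numpy as np, cv2
from scipy.spatial.transform import Rotation as R
from bench import r
def cam(name):
    m=r.camera_model(name)
    if 'tool_from_camera' in m:
        o=r.get_obs(); T=np.eye(4); T[:3,:3]=R.from_rotvec(o['orientation']).as_matrix(); T[:3,3]=o['tcp_pos']
        return m,T@np.array(m['tool_from_camera'])
    T=np.eye(4); q=np.array(m['orientation']); T[:3,:3]=R.from_rotvec(q).as_matrix() if q.size==3 else q.reshape(3,3); T[:3,3]=m['position']
    return m,T
def ray(m,T,u,v,z):
    d=T[:3,:3]@np.array([(u-m['cx'])/m['fx'],-(v-m['cy'])/m['fy'],-1]); p=T[:3,3]
    return p+d*(z-p[2])/d[2]
def grab(name,fn):
    c=cam(name); im=r.grab_frame(name); cv2.imwrite('pics/'+fn,im[:,:,::-1]); return c,im
def find(t,name,c,n=1,f='tip_of'):
    for k in getattr(r,f)(t,name)[:n]:
        print(name,t,round(k['confidence'],2),np.round((c[1]@np.append(k['location'],1))[:3],4))
E
python3 - <<'E'
from h import *
print(r.camera_model('scene')); print(r.camera_model('wrist'))
for n in ['scene','side','wrist']:
    c,_=grab(n,n+'0.png')
    for t in ['damper','lever_knob','pointer_tip','green_clip','start_button_top','stop_button_top']: find(t,n,c)
    if n=='scene':
        for t in ['station','brush_block','green_jar','house_blank','sanding_block','loose_brush','flower_figure','water_jar','mug']: find(t,n,c)
print(r.get_obs())
E
```

```text
{'fx': 433.8756388053693, 'fy': 433.8756388053693, 'cx': 326.1275532481234, 'cy': 237.77665476929258, 'position': array([1.1877025 , 0.54622055, 0.82097984]), 'orientation': array([0.40988941, 0.97988872, 2.14219931])}
{'fx': 372.9507577463447, 'fy': 372.9507577463447, 'cx': 319.6551839176149, 'cy': 236.05789450695096, 'tool_from_camera': array([[-1.00074108e-03,  9.66095758e-01,  2.58182076e-01,
         6.64818628e-02],
       [ 9.99999441e-01,  8.78753697e-04,  5.87880872e-04,
        -8.77657132e-04],
       [ 3.41070763e-04,  2.58182520e-01, -9.66096098e-01,
         3.11226900e-02],
       [ 0.00000000e+00,  0.00000000e+00,  0.00000000e+00,
         1.00000000e+00]])}
scene damper 0.56 [0.5876 0.0389 0.0038]
scene lever_knob 0.96 [0.5135 0.1532 0.0735]
scene pointer_tip 0.92 [0.5349 0.1218 0.0429]
scene green_clip 0.5 [0.4958 0.0678 0.0398]
scene start_button_top 0.44 [ 0.4661 -0.3498  0.0751]
scene brush_block 0.79 [ 0.4588  0.3819 -0.0008]
scene green_jar 0.91 [0.3867 0.1511 0.0006]
scene house_blank 0.63 [ 0.3627  0.0208 -0.0008]
scene sanding_block 0.76 [0.7067 0.1809 0.000
[... 665 characters left out ...]
62,  0.47701275,  0.02240906,  1.55539418, -0.01149772,
        1.10931491, -0.08311875]), 'qvel': array([-2.83487549e-05, -8.85848415e-04, -1.97214897e-04,  1.09233306e-03,
       -5.02047023e-04,  1.44237588e-04, -1.08897534e-03]), 'tau': array([-3.88526519e-05, -5.96319652e+01,  1.60640884e+00, -2.81542414e+01,
        1.24181344e-02,  1.63513589e-03, -7.78956291e-06]), 'tcp_pos': array([ 6.75014520e-01, -1.80902886e-05,  4.04701986e-01]), 'orientation': array([-2.22151768e+00, -2.22135728e+00, -6.55698678e-06]), 'contact_force': array([ 0.49642412,  0.12869249, -0.54956219]), 'moment': array([ 0.01179737, -0.00732248, -0.02049566]), 'gripper_force': 0.0, 'grip_width': 0.0854024475269933}
```

View pics/scene0.png

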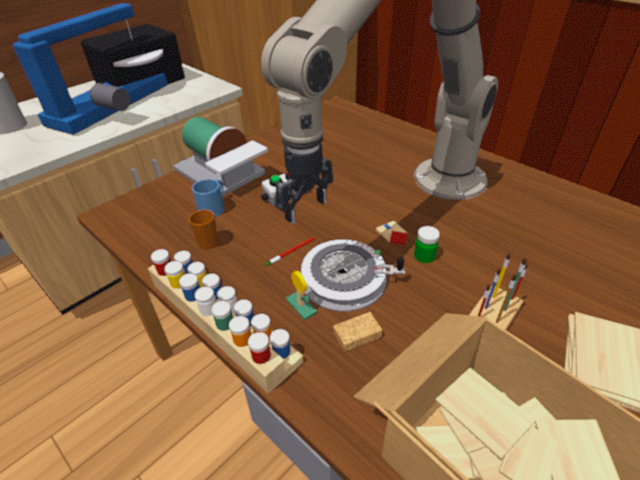

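View pics/wrist0.png

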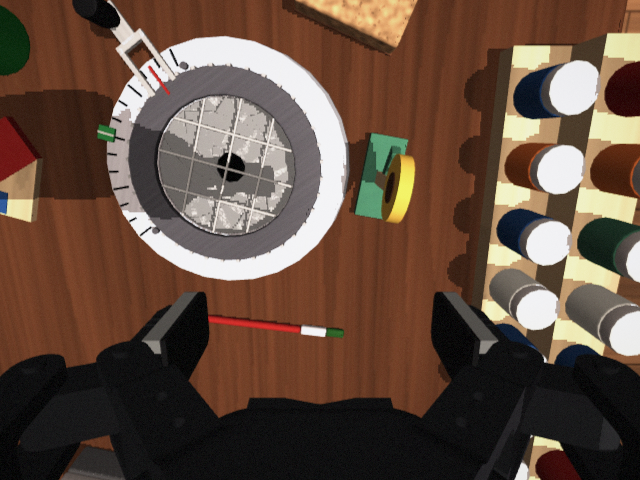

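The damper's centre is near (0.590, 0.040). In the wrist view the knob is at pixel (97,12) and the clip at (106,133), so the lever has about 40° to go counterclockwise. The station is on the right, and the green jar lies outside the knob's path. I'll yaw the tool and close it, then move behind the knob.

>>> arm_command(
  plan=[
    {"az":6,"claw":1},
    {"az":6,"claw":1},
    {"az":6,"claw":1},
    {"az":6,"claw":1},
    {"az":6,"claw":1},
    {"az":6,"claw":1},
    {"tx":0.012,"ty":-0.035,"claw":1},
    {"tx":0.012,"ty":-0.035,"claw":1},
    {"tx":0.012,"ty":-0.035,"claw":1},
    {"tx":0.012,"ty":-0.035,"claw":1},
  ],
)

```text
invalid input at $.plan[0]: expected keys claw, tx, ty, tz, ax, ay, az
```

```bash
cat >> h.py <<'E'
def go(x,y,z):
    o=r.get_obs(); Rm=R.from_rotvec(o['orientation']).as_matrix()
    print('shift to',x,y,z,np.round(Rm.T@(np.array([x,y,z])-o['tcp_pos']),4))
E
python3 - <<'E'
from h import *
c,_=grab('wrist','w1.png')
for t in ['damper','lever_knob','pointer_tip','green_clip']: find(t,'wrist',c)
c,_=grab('side','s1.png')
for t in ['start_button_top','stop_button_top']: find(t,'side',c)
o=r.get_obs();print(o['clock'],o['tcp_pos'],o['joints'])
go(.5485,.1775,.233)
E
```

```text
wrist damper 0.65 [ 0.5899  0.0445 -0.0042]
wrist lever_knob 0.7 [0.5129 0.1572 0.0727]
wrist pointer_tip 0.57 [0.5338 0.1239 0.051 ]
wrist green_clip 0.57 [0.4928 0.0662 0.0386]
side start_button_top 0.5 [ 0.4645 -0.355   0.079 ]
side stop_button_top 0.72 [ 0.4106 -0.3354  0.0761]
1.9 [6.75015447e-01 2.11958672e-05 4.04683734e-01] [-0.10811649  0.47703491  0.02239783  1.55540163 -0.01153261  1.10930396
 -0.08307113]
shift to 0.5485 0.1775 0.233 [ 0.1775 -0.1265  0.1717]
```

View pics/w1.png

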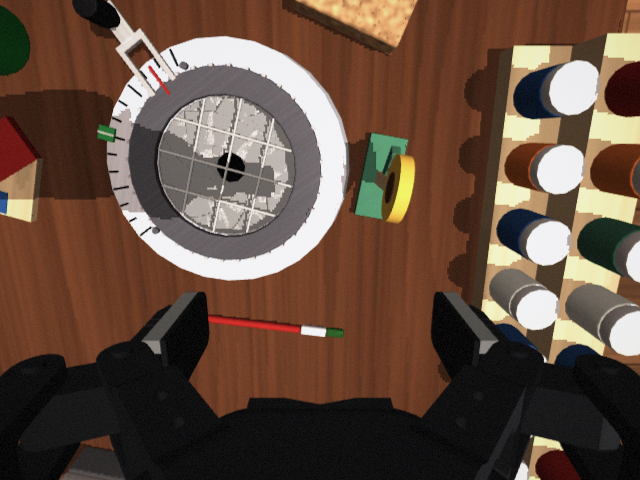

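The move was refused because each row needs all seven keys, so the arm hasn't moved and the view is the same: knob at (97,12), clip at (106,133).

>>> arm_command(
  plan=[
    {"tx":0,"ty":0,"tz":0,"ax":0,"ay":0,"az":6,"claw":1},
    {"tx":0,"ty":0,"tz":0,"ax":0,"ay":0,"az":6,"claw":1},
    {"tx":0,"ty":0,"tz":0,"ax":0,"ay":0,"az":6,"claw":1},
    {"tx":0,"ty":0,"tz":0,"ax":0,"ay":0,"az":6,"claw":1},
    {"tx":0,"ty":0,"tz":0,"ax":0,"ay":0,"az":6,"claw":1},
    {"tx":0,"ty":0,"tz":0,"ax":0,"ay":0,"az":6,"claw":1},
    {"tx":0.012,"ty":-0.035,"tz":0,"ax":0,"ay":0,"az":0,"claw":1},
    {"tx":0.012,"ty":-0.035,"tz":0,"ax":0,"ay":0,"az":0,"claw":1},
    {"tx":0.012,"ty":-0.035,"tz":0,"ax":0,"ay":0,"az":0,"claw":1},
    {"tx":0.012,"ty":-0.035,"tz":0,"ax":0,"ay":0,"az":0,"claw":1},
  ],
)

```text
clock: 2.73
tcp_pos: [0.5889, 0.1222, 0.4048]
orientation: [-2.8, -1.426, -0.0]
contact_force: [0.5, 1.8, 0.7]
grip_width: -0.0
gripper_force: 0.0
```

```bash
python3 - <<'E'
from h import *
c,_=grab('wrist','w2.png')
for t in ['damper','lever_knob','pointer_tip','green_clip']: find(t,'wrist',c)
o=r.get_obs();print(o['clock'],o['tcp_pos'],o['joints'],o['grip_width'])
go(.5485,.1775,.233)
E
```

```text
wrist damper 0.7 [ 0.5917  0.0394 -0.0046]
wrist lever_knob 0.62 [0.5128 0.1561 0.0741]
wrist pointer_tip 0.69 [0.5339 0.1224 0.0499]
wrist green_clip 0.67 [0.4942 0.0658 0.0371]
2.9833 [0.59017245 0.1207713  0.40498025] [-0.39890342  0.3573167   0.12018285  1.74268055 -0.04786419  1.04385459
 -0.89046852] 9.965047031885355e-05
shift to 0.5485 0.1775 0.233 [ 0.0214 -0.0672  0.1719]
```

View pics/w2.png

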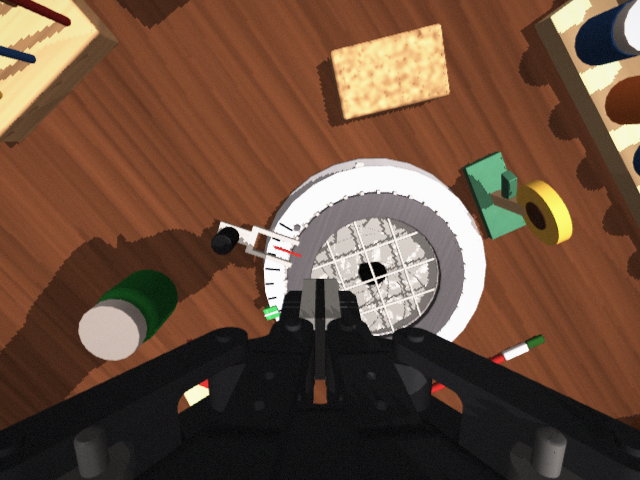

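Knob at (224,239), clip at (270,313), pointer at about (275,247). This fits lever at 123.9° and clip at 164.6°. I'll move behind the knob and descend.

>>> arm_command(
  plan=[
    {"tx":0.007,"ty":-0.0225,"tz":0,"ax":0,"ay":0,"az":0,"claw":1},
    {"tx":0.007,"ty":-0.0225,"tz":0,"ax":0,"ay":0,"az":0,"claw":1},
    {"tx":0.007,"ty":-0.0225,"tz":0,"ax":0,"ay":0,"az":0,"claw":1},
    {"tx":0,"ty":0,"tz":0.03,"ax":0,"ay":0,"az":0,"claw":1},
    {"tx":0,"ty":0,"tz":0.03,"ax":0,"ay":0,"az":0,"claw":1},
    {"tx":0,"ty":0,"tz":0.03,"ax":0,"ay":0,"az":0,"claw":1},
    {"tx":0,"ty":0,"tz":0.03,"ax":0,"ay":0,"az":0,"claw":1},
    {"tx":0,"ty":0,"tz":0.03,"ax":0,"ay":0,"az":0,"claw":1},
    {"tx":0,"ty":0,"tz":0.02,"ax":0,"ay":0,"az":0,"claw":1},
    {"tx":0,"ty":0,"tz":0,"ax":0,"ay":0,"az":0,"claw":1},
  ],
)

```text
clock: 3.82
tcp_pos: [0.547, 0.1754, 0.2304]
orientation: [2.801, 1.422, -0.012]
contact_force: [-0.9, 1.0, 0.2]
grip_width: 0.0004
gripper_force: 0.0
```

```bash
python3 - <<'E'
from h import *
o=r.get_obs();print(o['clock'],o['tcp_pos'],o['contact_force'])
C=np.array([.5905,.040]);Rm=R.from_rotvec(o['orientation']).as_matrix()
p=o['tcp_pos'].copy()
# finger centre: 20 mm behind the knob centre along mid tangent direction (tool x), following arc
for a in np.arange(122,165,4.):
    k=C+.14*np.array([np.cos(np.radians(a)),np.sin(np.radians(a))])
    g=np.append(k,p[2])+Rm[:,0]*.020
    print(a,np.round(g[:2],4),np.round(Rm.T@(g-p),4)); p=g
E
```

```text
3.8167 [0.54697971 0.17543514 0.2304256 ] [-0.91194812  0.99566281  0.20787022]
122.0 [0.5281 0.1749] [-0.0116 -0.0149  0.0003]
126.0 [0.52   0.1694] [-0.0092 -0.0033  0.0002]
130.0 [0.5123 0.1634] [-0.0094 -0.0027  0.0002]
134.0 [0.505  0.1569] [-0.0096 -0.002   0.0002]
138.0 [0.4983 0.1498] [-0.0097 -0.0013  0.0002]
142.0 [0.492  0.1423] [-0.0097 -0.0007  0.0002]
146.0 [0.4862 0.1344] [-0.0098  0.      0.0002]
150.0 [0.4811 0.1261] [-0.0097  0.0007  0.0002]
154.0 [0.4765 0.1175] [-0.0097  0.0014  0.0002]
158.0 [0.4725 0.1086] [-0.0096  0.0021  0.0002]
162.0 [0.4692 0.0994] [-0.0094  0.0027  0.0002]
```

>>> arm_command(
  plan=[
    {"tx":-0.006,"ty":-0.012,"tz":0,"ax":0,"ay":0,"az":0,"claw":1},
    {"tx":-0.006,"ty":-0.003,"tz":0,"ax":0,"ay":0,"az":0,"claw":1},
    {"tx":-0.009,"ty":-0.0033,"tz":0,"ax":0,"ay":0,"az":0,"claw":1},
    {"tx":-0.0094,"ty":-0.0027,"tz":0,"ax":0,"ay":0,"az":0,"claw":1},
    {"tx":-0.0096,"ty":-0.002,"tz":0,"ax":0,"ay":0,"az":0,"claw":1},
    {"tx":-0.0097,"ty":-0.0013,"tz":0,"ax":0,"ay":0,"az":0,"claw":1},
    {"tx":-0.0097,"ty":-0.0007,"tz":0,"ax":0,"ay":0,"az":0,"claw":1},
    {"tx":-0.0098,"ty":0,"tz":0,"ax":0,"ay":0,"az":0,"claw":1},
    {"tx":-0.0097,"ty":0.0007,"tz":0,"ax":0,"ay":0,"az":0,"claw":1},
    {"tx":0,"ty":0,"tz":0,"ax":0,"ay":0,"az":0,"claw":1},
  ],
)

```text
clock: 4.65
tcp_pos: [0.4811, 0.1273, 0.2359]
orientation: [-2.8, -1.425, -0.003]
contact_force: [0.1, 0.1, 0.4]
grip_width: -0.0001
gripper_force: 0.0
```

```bash
python3 - <<'E'
from h import *
o=r.get_obs();print(o['clock'],o['tcp_pos'],o['contact_force'])
for n in ['wrist','side','scene']:
    c,im=grab(n,n+'3.png')
    for t in ['lever_knob','pointer_tip','green_clip']: find(t,n,c)
E
```

```text
4.65 [0.48109537 0.1273305  0.23586067] [0.08446154 0.07381906 0.44501329]
wrist pointer_tip 0.79 [0.5053 0.0886 0.0501]
wrist green_clip 0.5 [ 0.5898  0.0367 -0.0032]
side lever_knob 0.82 [0.4712 0.1119 0.0698]
side pointer_tip 0.55 [0.5007 0.0903 0.0466]
side green_clip 0.52 [0.4928 0.067  0.0445]
scene lever_knob 0.58 [0.4717 0.1084 0.0731]
scene pointer_tip 0.88 [0.5066 0.0915 0.0423]
```

View pics/wrist3.png

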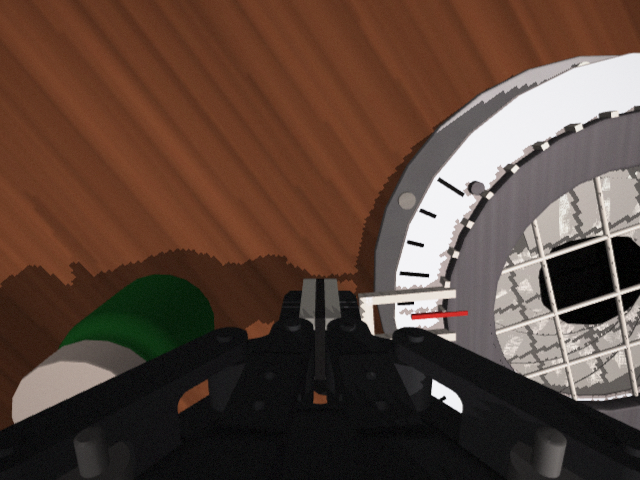

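Pointer tip at about (412,317), and the finger is pushing the knob from behind. The gripper hides the clip. Next: exact angles from the pixels.

```bash
python3 - <<'E'
from h import *
C=np.array([.5905,.040])
ang=lambda p:np.round(np.degrees(np.arctan2(*(p[:2]-C)[::-1])),2)
c=cam('wrist')
for u,v in [(412,317),(467,313)]:
    p=ray(*c,u,v,.046); print(p,ang(p),np.hypot(*(p[:2]-C)))
# clip from w1 (start pose), by colour
T=np.eye(4);T[:3,:3]=R.from_rotvec([-2.22151768,-2.22135728,0]).as_matrix();T[:3,3]=[.675,0,.4047]
m=c[0];T0=T@np.array(m['tool_from_camera'])
im=cv2.imread('pics/w1.png');h=cv2.cvtColor(im,cv2.COLOR_BGR2HSV)
k=(h[:,:,0]>45)&(h[:,:,0]<80)&(h[:,:,1]>120)&(h[:,:,2]>80);k[:, :90]=0;k[:,125:]=0;k[:110]=0;k[155:]=0
v,u=np.nonzero(k);print(u.mean(),v.mean(),len(u));p=ray(m,T0,u.mean(),v.mean(),.041);print(p,ang(p),np.hypot(*(p[:2]-C)))
# pointer in w1
for u,v in [(152,70),(169,94)]:
    p=ray(m,T0,u,v,.046);print('w1 ptr',p,ang(p),np.hypot(*(p[:2]-C)))
p=ray(m,T0,232,167,.038);print('hub',p)
E
```

```text
[0.5060836  0.09158742 0.046     ] 148.57 0.09893124375816269
[0.52774216 0.07835189 0.046     ] 148.57 0.0735487199717474
105.62111801242236 132.88198757763976 161
[0.48933678 0.06874846 0.041     ] 164.14 0.10516877201745499
w1 ptr [0.53718886 0.11791387 0.046     ] 124.38 0.09440682425504256
w1 ptr [0.54907607 0.09957555 0.046     ] 124.81 0.07256161496986085
hub [0.59554962 0.03946815 0.038     ]
```

>>> arm_command(
  plan=[
    {"tx":-0.0097,"ty":0.001,"tz":0,"ax":0,"ay":0,"az":0,"claw":1},
    {"tx":-0.0096,"ty":0.0018,"tz":0,"ax":0,"ay":0,"az":0,"claw":1},
    {"tx":-0.0095,"ty":0.0025,"tz":0,"ax":0,"ay":0,"az":0,"claw":1},
    {"tx":-0.0045,"ty":0.0015,"tz":0,"ax":0,"ay":0,"az":0,"claw":1},
    {"tx":0,"ty":0,"tz":0,"ax":0,"ay":0,"az":0,"claw":1},
    {"tx":0,"ty":0,"tz":0,"ax":0,"ay":0,"az":0,"claw":1},
    {"tx":0.03,"ty":0,"tz":0,"ax":0,"ay":0,"az":0,"claw":1},
    {"tx":0.03,"ty":0,"tz":-0.02,"ax":0,"ay":0,"az":0,"claw":1},
    {"tx":0.03,"ty":0,"tz":-0.03,"ax":0,"ay":0,"az":0,"claw":1},
    {"tx":0,"ty":0,"tz":0,"ax":0,"ay":0,"az":0,"claw":1},
  ],
)

```text
clock: 6.08
tcp_pos: [0.5245, 0.1754, 0.2892]
orientation: [-2.795, -1.432, -0.019]
contact_force: [2.0, 0.9, 1.1]
grip_width: -0.0001
gripper_force: 0.0
```

```bash
python3 - <<'E'
from h import *
o=r.get_obs();print(o['clock'],o['tcp_pos'],o['contact_force'])
for n in ['wrist','side','scene']:
    c,im=grab(n,n+'4.png')
    for t in ['lever_knob','pointer_tip','green_clip']: find(t,n,c)
E
```

```text
6.0833 [0.52453808 0.17538508 0.28919155] [2.01730734 0.87739029 1.10975319]
side lever_knob 0.89 [0.4581 0.0811 0.068 ]
side pointer_tip 0.83 [0.4941 0.0671 0.0458]
scene lever_knob 0.91 [0.4602 0.0777 0.0749]
scene pointer_tip 0.59 [0.4943 0.0697 0.0423]
```

View pics/wrist4.png

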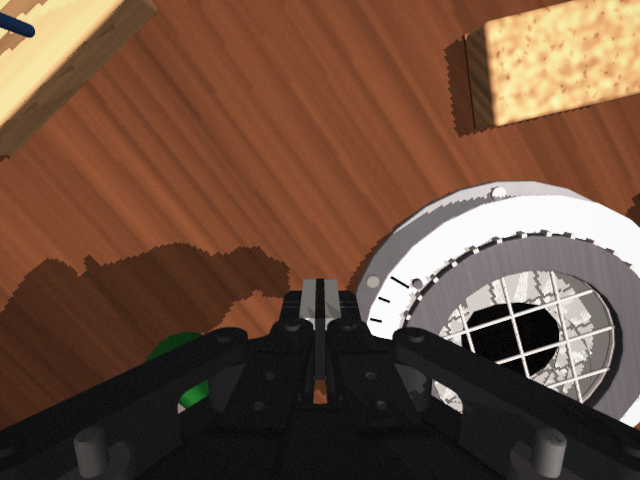

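The gripper hides the pointer in this view: only the ring at the lower right and the jar at (190,380) show. I'll lift, undo the yaw and look straight down on the scale.

>>> arm_command(
  plan=[
    {"tx":0,"ty":0,"tz":-0.03,"ax":0,"ay":0,"az":-6,"claw":1},
    {"tx":0,"ty":0,"tz":-0.02,"ax":0,"ay":0,"az":-6,"claw":1},
    {"tx":0,"ty":0,"tz":0,"ax":0,"ay":0,"az":-6,"claw":1},
    {"tx":0,"ty":0,"tz":0,"ax":0,"ay":0,"az":-6,"claw":1},
    {"tx":0,"ty":0,"tz":0,"ax":0,"ay":0,"az":-6,"claw":1},
    {"tx":0,"ty":0,"tz":0,"ax":0,"ay":0,"az":-6,"claw":1},
    {"tx":-0.04,"ty":0,"tz":0,"ax":0,"ay":0,"az":0,"claw":1},
    {"tx":-0.04,"ty":0,"tz":0,"ax":0,"ay":0,"az":0,"claw":1},
    {"tx":-0.04,"ty":-0.01,"tz":0,"ax":0,"ay":0,"az":0,"claw":1},
    {"tx":-0.04,"ty":-0.01,"tz":0,"ax":0,"ay":0,"az":0,"claw":1},
  ],
)

```text
clock: 7.52
tcp_pos: [0.4999, 0.008, 0.3341]
orientation: [2.221, 2.222, 0.0]
contact_force: [0.8, -0.4, 0.3]
grip_width: 0.0
gripper_force: 0.0
```

>>> arm_command(
  plan=[
    {"tx":-0.025,"ty":0,"tz":0,"ax":0,"ay":0,"az":0,"claw":1},
    {"tx":0,"ty":0,"tz":0,"ax":0,"ay":0,"az":0,"claw":1},
    {"tx":0,"ty":0,"tz":0,"ax":0,"ay":0,"az":0,"claw":1},
    {"tx":0,"ty":0,"tz":0,"ax":0,"ay":0,"az":0,"claw":1},
    {"tx":0,"ty":0,"tz":0,"ax":0,"ay":0,"az":0,"claw":1},
    {"tx":0,"ty":0,"tz":0,"ax":0,"ay":0,"az":0,"claw":1},
    {"tx":0,"ty":0,"tz":0,"ax":0,"ay":0,"az":0,"claw":1},
    {"tx":0,"ty":0,"tz":0,"ax":0,"ay":0,"az":0,"claw":1},
    {"tx":0,"ty":0,"tz":0,"ax":0,"ay":0,"az":0,"claw":1},
    {"tx":0,"ty":0,"tz":0,"ax":0,"ay":0,"az":0,"claw":1},
  ],
)

```text
clock: 8.35
tcp_pos: [0.5002, -0.015, 0.3341]
orientation: [-2.221, -2.222, 0.0]
contact_force: [0.7, 0.1, 0.2]
grip_width: 0.0002
gripper_force: 0.0
```

```bash
python3 - <<'E'
from h import *
o=r.get_obs();print(o['clock'],o['tcp_pos'],o['orientation'])
c,im=grab('wrist','w5.png')
for t in ['damper','lever_knob','pointer_tip','green_clip']: find(t,'wrist',c)
u,v=c[0]['cx'],0
q=np.linalg.inv(c[1])@np.array([.4943,.067,.041,1]); u=c[0]['cx']-c[0]['fx']*q[0]/q[2]; v=c[0]['cy']+c[0]['fy']*q[1]/q[2]
x0,y0=int(max(0,u-80)),int(max(0,v-60)); print(u,v,x0,y0)
cv2.imwrite('pics/w5c.png',cv2.resize(im[y0:y0+120,x0:x0+160,::-1],None,fx=5,fy=5,interpolation=cv2.INTER_CUBIC))
E
```

```text
8.35 [ 0.50020363 -0.01504424  0.33412059] [-2.22087699e+00 -2.22190186e+00  6.04158978e-05]
wrist damper 0.87 [ 0.5887  0.0374 -0.0007]
wrist lever_knob 0.82 [0.4587 0.0777 0.074 ]
wrist pointer_tip 0.81 [0.4953 0.0671 0.0479]
wrist green_clip 0.85 [0.4949 0.0649 0.038 ]
312.33228362389235 112.28695410584928 232 52
```

View pics/w5c.png

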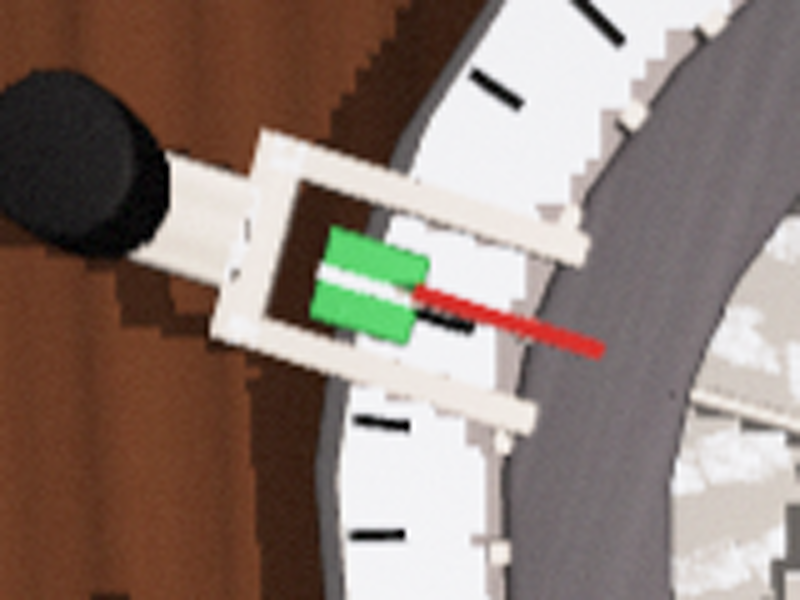

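The red needle points straight at the clip's white line (crop about (415,292)), so step 1 is set. Now over to the start button.

>>> arm_command(
  plan=[
    {"tx":-0.038,"ty":-0.004,"tz":0,"ax":0,"ay":0,"az":0,"claw":1},
    {"tx":-0.038,"ty":-0.004,"tz":0,"ax":0,"ay":0,"az":0,"claw":1},
    {"tx":-0.038,"ty":-0.004,"tz":0,"ax":0,"ay":0,"az":0,"claw":1},
    {"tx":-0.038,"ty":-0.004,"tz":0,"ax":0,"ay":0,"az":0,"claw":1},
    {"tx":-0.038,"ty":-0.004,"tz":0,"ax":0,"ay":0,"az":0,"claw":1},
    {"tx":-0.038,"ty":-0.004,"tz":0,"ax":0,"ay":0,"az":0,"claw":1},
    {"tx":-0.038,"ty":-0.004,"tz":0,"ax":0,"ay":0,"az":0,"claw":1},
    {"tx":-0.038,"ty":-0.004,"tz":0,"ax":0,"ay":0,"az":0,"claw":1},
    {"tx":-0.036,"ty":-0.002,"tz":0,"ax":0,"ay":0,"az":0,"claw":1},
    {"tx":0,"ty":0,"tz":0,"ax":0,"ay":0,"az":0,"claw":1},
  ],
)

```text
clock: 9.43
tcp_pos: [0.4635, -0.3632, 0.3346]
orientation: [2.23, 2.208, -0.006]
contact_force: [0.1, -0.1, 0.3]
grip_width: -0.0
gripper_force: 0.0
```

```bash
python3 - <<'E'
from h import *
o=r.get_obs();print(o['clock'],o['tcp_pos'],o['orientation'])
c,im=grab('wrist','w6.png')
for t in ['station','start_button_top','stop_button_top']: find(t,'wrist',c)
h=cv2.cvtColor(im,cv2.COLOR_RGB2HSV)
k=((h[:,:,0]>45)&(h[:,:,0]<85)&(h[:,:,1]>120)&(h[:,:,2]>60)).astype(np.uint8)
n,l,s,ce=cv2.connectedComponentsWithStats(k)
for i in range(1,n):
    if s[i,4]>150: print(s[i],ce[i],ray(*c,*ce[i],.077))
E
```

```text
9.4333 [ 0.46345173 -0.36322992  0.33463971] [ 2.22950949  2.20781131 -0.0059026 ]
wrist station 0.9 [ 0.441  -0.3416 -0.0047]
wrist start_button_top 0.82 [ 0.4668 -0.3542  0.0766]
wrist stop_button_top 0.88 [ 0.4119 -0.3374  0.0779]
[304 203  43  44 202] [320.98019802 214.42574257] [ 0.46346615 -0.34480316  0.077     ]
```

View pics/w6.png

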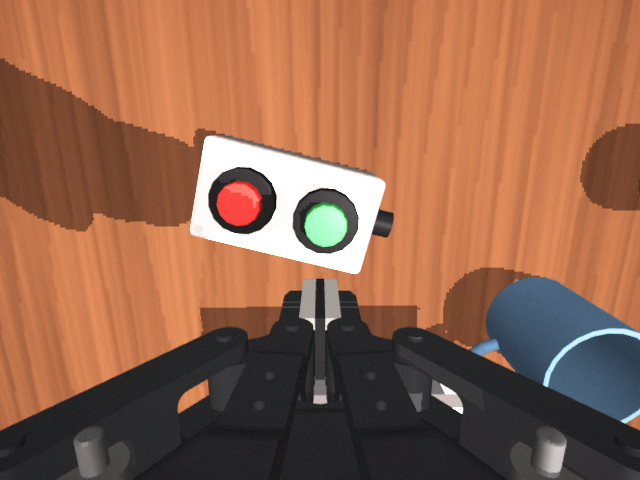

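The green button is at (326,226) and the red at (240,203); the networks agree, with start at (0.467, -0.353). I'll descend to just above it.

>>> arm_command(
  plan=[
    {"tx":0.002,"ty":0.001,"tz":0,"ax":0,"ay":0,"az":0,"claw":1},
    {"tx":0,"ty":0,"tz":0.03,"ax":0,"ay":0,"az":0,"claw":1},
    {"tx":0,"ty":0,"tz":0.025,"ax":0,"ay":0,"az":0,"claw":1},
    {"tx":0,"ty":0,"tz":0.015,"ax":0,"ay":0,"az":0,"claw":1},
    {"tx":0,"ty":0,"tz":0,"ax":0,"ay":0,"az":0,"claw":1},
    {"tx":0,"ty":0,"tz":0,"ax":0,"ay":0,"az":0,"claw":1},
    {"tx":0,"ty":0,"tz":0,"ax":0,"ay":0,"az":0,"claw":1},
    {"tx":0,"ty":0,"tz":0,"ax":0,"ay":0,"az":0,"claw":1},
    {"tx":0,"ty":0,"tz":0,"ax":0,"ay":0,"az":0,"claw":1},
    {"tx":0,"ty":0,"tz":0,"ax":0,"ay":0,"az":0,"claw":1},
  ],
)

```text
clock: 10.47
tcp_pos: [0.4675, -0.3535, 0.2652]
orientation: [2.22, 2.22, 0.001]
contact_force: [-0.9, -0.7, 0.1]
grip_width: 0.0001
gripper_force: 0.0
```

>>> arm_command(
  plan=[
    {"tx":0,"ty":0,"tz":0.006,"ax":0,"ay":0,"az":0,"claw":1},
    {"tx":0,"ty":0,"tz":0.006,"ax":0,"ay":0,"az":0,"claw":1},
    {"tx":0,"ty":0,"tz":0.003,"ax":0,"ay":0,"az":0,"claw":1},
    {"tx":0,"ty":0,"tz":0.002,"ax":0,"ay":0,"az":0,"claw":1},
    {"tx":0,"ty":0,"tz":0.002,"ax":0,"ay":0,"az":0,"claw":1},
    {"tx":0,"ty":0,"tz":0.001,"ax":0,"ay":0,"az":0,"claw":1},
    {"tx":0,"ty":0,"tz":0.001,"ax":0,"ay":0,"az":0,"claw":1},
    {"tx":0,"ty":0,"tz":0,"ax":0,"ay":0,"az":0,"claw":1},
    {"tx":0,"ty":0,"tz":0,"ax":0,"ay":0,"az":0,"claw":1},
    {"tx":0,"ty":0,"tz":0,"ax":0,"ay":0,"az":0,"claw":1},
  ],
)

```text
clock: 11.3
tcp_pos: [0.4671, -0.3533, 0.2444]
orientation: [-2.222, -2.221, -0.001]
contact_force: [-2.6, 2.6, 14.2]
grip_width: 0.0
gripper_force: 7.1
```

14 N, well over the 5 N of full travel, and the tip at 71 mm: the button is fully in. I'll release it and lift away.

>>> arm_command(
  plan=[
    {"tx":0,"ty":0,"tz":0.0005,"ax":0,"ay":0,"az":0,"claw":1},
    {"tx":0,"ty":0,"tz":0,"ax":0,"ay":0,"az":0,"claw":1},
    {"tx":0,"ty":0,"tz":-0.01,"ax":0,"ay":0,"az":0,"claw":1},
    {"tx":0,"ty":0,"tz":-0.03,"ax":0,"ay":0,"az":0,"claw":1},
    {"tx":0,"ty":0,"tz":-0.03,"ax":0,"ay":0,"az":0,"claw":1},
    {"tx":0,"ty":0,"tz":-0.02,"ax":0,"ay":0,"az":0,"claw":1},
    {"tx":0,"ty":0,"tz":0,"ax":0,"ay":0,"az":0,"claw":1},
    {"tx":0,"ty":0,"tz":0,"ax":0,"ay":0,"az":0,"claw":1},
    {"tx":0,"ty":0,"tz":0,"ax":0,"ay":0,"az":0,"claw":1},
    {"tx":0,"ty":0,"tz":0,"ax":0,"ay":0,"az":0,"claw":1},
  ],
)

```text
clock: 12.13
tcp_pos: [0.4667, -0.3529, 0.3312]
orientation: [-2.219, -2.22, 0.001]
contact_force: [0.2, 0.2, 1.1]
grip_width: 0.0
gripper_force: 0.0
```

```bash
python3 - <<'E'
from h import *
c,im=grab('scene','end.png')
for t in ['pointer_tip','green_clip','start_button_top','green_jar','house_blank','sanding_block','loose_brush','flower_figure','water_jar','mug']: find(t,'scene',c)
print(r.get_obs()['tcp_pos'],r.get_obs()['contact_force'])
print(r.hand_in())
E
```

```text
scene pointer_tip 0.86 [0.4975 0.0678 0.0452]
scene start_button_top 0.46 [ 0.4669 -0.3504  0.0748]
scene green_jar 0.95 [ 0.3824  0.1469 -0.0008]
scene house_blank 0.76 [ 0.3644  0.0213 -0.0033]
scene sanding_block 0.56 [ 7.078e-01  1.801e-01 -7.000e-04]
scene loose_brush 0.62 [ 0.6154 -0.136   0.001 ]
scene flower_figure 0.58 [0.7334 0.0285 0.002 ]
scene water_jar 0.76 [ 7.473e-01 -3.331e-01 -7.000e-04]
scene mug 0.91 [ 0.6517 -0.4557  0.0014]
[ 0.46716761 -0.35334002  0.33266114] [-0.73910352  0.11785788 -0.57272114]
the job is handed in; nothing more can be done
None
```

I pushed the damper's pointer onto the green clip, then pressed the start button fully in and released it; nothing else measurably moved, and I handed the job in at about 12 s (the hand-in returned no verdict).

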